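# Refit the sample-bay lid with its loose hinge pin

### The arm

A 6-joint arm with a two-finger parallel gripper is mounted at the origin on the work surface. World frame = base frame: x ahead of the robot, y to its left, z up, the work surface at z = 0. Lengths are in m, angles in rad, forces in N, time in s.
With the tool pointing down it reaches from about 0.325 to 0.775 m from the base axis. Payload 5.5 kg.
Tool frame: the origin (TCP) lies at the centre of the arm's flange, where the gripper is bolted on; the fingertips stand 173 mm ahead of it and the grasp point (between the pads) lies 155 mm ahead of it; y points along the fingers, z is the direction in which the jaws open and shut, and the axes are right-handed (so a half turn about y gives the same grasp; the last joint's range is limited). The gripper opens to 85 mm and grips with 20 to 120 N. Pads are 22 mm wide; open, the fingers measure 114 mm over their backs; the gripper's body (76 mm by 85 mm) begins 54 mm behind the grasp point. The pads swing forward as they close: fully open they stand 13 mm farther back than shut.
Start: joints at [-1.309, 0.091, 1.231, -0, 1.82, -0.057], TCP at [0.188, -0.57, 0.405] pointing down, gripper open.
Joint ranges: [-2.87, 2.87], [-0.86, 2.18], [0.17, 2.46], [-1.51, 4.65], [0.06, 2.69], [-2.65, 2.65]. Speed limits (rad/s): [2.57, 2.57, 3.01, 3.14, 3.14, 3.14].

### API

Orientations are given as a unit quaternion [w, x, y, z].
In Python, from plant import ctrl gives the robot as it stands.
- The arm moves only by the tool apply_moves, never from a script. Its argument "steps" is a list that holds one entry, the list of rows, each a list of 4 numbers: the shift along the world's x, y, z in units of 0.2 m (1.0 is 0.2 m), then the turn about the world's z in units of 60 degrees (1.0 is 60 degrees). A call has 1 to 10 rows; each row is the pose to reach, as a shift and turn from the pose measured when the call began; what a row does not reach only later rows make up. A row lasts 1/10 s, in which the tool goes at most 50 mm and 8.59 degrees, less where a joint would pass 70% of its speed; a pose out of reach is approached as far as the arm can. A call with a number of a shift or a turn outside -1 to 1 is refused whole. A call with a gripper value outside its range is refused whole. "jaw" is the gripper's target within -1 to 1 (shut at 1, half-way at 0, fully open at -1), set as the call begins (left out, the last holds). The fingers move at their own pace and stop on an object; "newtons" is the grip in N (left out, the last holds). Time passes only in rows, so rows that repeat a pose let the fingers close. It gives the time, the measured TCP pose, the force and the opening at its end, in the units of the state.
- ctrl.get_obs(): the state, without advancing time (a new reading comes with each control period).
- ctrl.get_image(name): name is "scene" or "top" or "wrist"; returns a dict with "color" (480x640x3 uint8, red, green, blue), "fx", "fy", "cx", "cy" (pixels), "k1" (the pictures are not rectified: a ray, as slopes to the right and down, at radius r is drawn at 1 + k1 r^2 times it, then the intrinsics apply), "rvec" (rotation vector, rad) and "tvec" (3), from world to camera coordinates, as OpenCV has them; the wrist camera has in their place "hand_eye" (4x4, takes a point from camera to tool coordinates, whose origin is the TCP and whose axes are the tool frame's). Camera axes: x right, y down, z forward; pixel columns grow to the right and rows downward; lengths in m; the calibration is good to about 2 mm. A picture is of the moment at which its call begins: read the wrist's pose just before it. There is no depth.
- ctrl.sign_off(): hands the job in, once; it reports no verdict.
Trained networks look in a picture, given as the dict that the camera call returned (one of the last four; its "shot" number tells which), for a name from the list of things; names that differ only in an ending like _2 or _b are one class to them, and where a whole thing is asked for, a point or a joint stands for the part that bears it (a point fixed in the world has none). Each returns a list of dicts, best first, with "score" (0 to 1); they miss things now and then, are a little off and sometimes report something else, mostly with a low value. They report only what shows in the picture. A call takes as long as a camera call.
- ctrl.search_frame(picture, target): "box" ([centre column, centre row, width, height] in pixels, round what is visible of it).
- ctrl.outline_of(picture, target): "mask" (480x640 bool, what is visible of it) and "box" ([centre column, centre row, width, height] in pixels, round what is visible of it).
- ctrl.spot_point(picture, target): "pixel" ([row, column] in pixels: a listed point, or the origin of a listed thing).
The state is a dict: "clock": time; "joint_pos": joint angles; "dq": joint speeds; "tau": joint torques, N m; "position": TCP position; "ee_rot": TCP orientation; "wrist_force": force on the tool from outside, world axes, zero at the start; "wrist_torque": the same for the moment, N m; "width": opening from 0.0 (shut) to 1.0 (fully open).
Only numpy, scipy, OpenCV 4.12 (cv2) and the standard library are available. Lean on these libraries where they do the work, as an engineer would, in place of code of your own. Each camera call takes 0.05 s, during which the arm holds its last target.

### The job

The grey-blue lid of the sample bay was taken off for cleaning: push it across the bay until its hinge knuckles sit fully between the bay's knuckles, then slide the loose red-flagged hinge pin along its groove through all the knuckles until it is fully home. Finally swing the yellow keeper across the groove, fully over to its stop behind the red flag, so that the pin cannot come out; leave the things standing around where they are.

Things in the scene. Friction and masses are not known exactly. Their poses are not given: they have to be found in the camera images.
- bay: Fixed cream sample bay, z up. Origin on the table, 50 mm (-x) from under the hinge line. It spans x -80..80, y -75..205 mm; deck 60 mm above the table. Open cavity at y -52..52, solid deck beyond y = 66. The hinge line is parallel to y, at its far (+x) side. Two cheeks 10 mm high at y = +/-61..66 guide the lid along x.
- hinge (a point): Middle of the bay's hinge line, 71.5 mm above the table; axes are the bay's. Three fixed steel knuckles (22 mm outside, 12.5 mm bore, 14 mm long) on it at y = -38, 0, +38 mm from here.
- groove (a point): Middle of the dark straight groove that continues the hinge line, on its axis, 126.5 mm (+y) from hinge. 153 mm long, 12.4 mm wide inside, 22 mm outside, open on top; its walls end 4 mm above the axis (75.5 mm above the table).
- lid_hinge (a point): Middle of the loose lid's own hinge line; lid axes like the bay's. Grey-blue plate 120 (y) x 95 (x -106..-11 from here) x 6 mm, 150 g, flat on the deck between the cheeks; slides along bay x with about 1 N. Two knuckles 18 mm long at y = +/-19 fit between the fixed ones with 3 mm play. Starts 25..45 mm short of home (-x). Home: this point meets hinge, the plate butts on the fixed knuckles' feet.
- lid_rib (a point): Middle of the outer (-x) face of the lid's white upright rib, 18 mm above the deck: the place to push the lid towards bay +x. The rib is 8 mm thick (x), 70 mm long (y), and stands from 6 to 30 mm above the deck. Axes are the lid's. Home is 74 mm in -x from hinge.
- pin_shoulder (a point): Loose hinge pin, 80 g, lying in the groove: point on its axis where shaft meets flag. Steel shaft, 10 mm diameter, 102 mm along -y from here, last 14 mm tapered to 4. Red flag 10 mm thick (x), y 0..20 mm, from 5 below to 28 mm above the axis; the groove keeps it upright. Starts 92..122 mm short of home; slides with about 1 N. Home: shoulder on the outermost knuckle, 45 mm (+y) from hinge.
- pin_back (a point): Point on the rear (+y) face of the pin's red flag, 18 mm above the pin's axis, 20 mm (+y) from its shoulder: the place to push the pin along -y. Axes are the pin's.
- pivot (a point): Upright pivot of the yellow keeper, on the deck at x = -36, y = +72 mm from hinge, at the height of the keeper's arm (80.5 mm above the table). Boss 18 mm in diameter. Axes are the bay's.
- keeper_post (a point): Middle of the keeper's upright yellow post, 10 mm diameter, 36 mm from the pivot; it rises to 112 mm above the table. The arm below it (12 mm wide, reaching 43 mm from the pivot, 7 mm thick) is 77..84 mm above the table. Push the post sideways round the pivot. Closed, the arm crosses the groove just behind the flag of a pin that is home.
- keeper (a joint): Angle of the keeper about its upright pivot, rad; grows clockwise seen from above. At 0.5 the arm points along bay +y (open, beside the groove); at 2.07 along bay +x across the groove: closed, on its stop. Starts at 0..0.5, turns with about 1 N at the post and stays where left.
- vial: Bystander: amber vial with blue cap, 22 mm in diameter, 42 mm high, standing on the bay's deck; origin at its underside.
- beaker: Bystander: white cup, 60 mm in diameter, 65 mm high, on the table; origin at its underside.
- tipbox: Bystander: blue box of pipette tips, 80 x 60 x 51 mm, on the table; origin at its underside.
- tuberack: Bystander: white rack of capped tubes, 60 x 140 mm, 76 mm high, on the table beyond the bay; origin at its underside.
- dishes: Bystander: two stacked clear dishes, 90 mm in diameter, 32 mm high, on the table beyond the bay; origin at its underside.
- bottle: Bystander: amber reagent bottle, 60 mm in diameter, 120 mm high, on the table to the right of the bay; origin at its underside.

How it is judged:
By the outcome, as a careful person would: the job done as asked, in the order asked, and still so for the second after the job is handed in, with the robot touching nothing.
It also fails if it takes over 58 s, if anything falls off the work surface, if the arm or the gripper's body presses on something with over 40 N, if the wrist force passes 120 N, or if a joint passes its speed limit or range.

## Working session

There is one attempt and no reset: what is moved stays moved. The work goes in short steps, Python scripts to look and compute and a tool call to move; the robot and the scene stay as the last step left them, time stands still between calls to the robot, and variables do not carry over. Pictures are saved under pics/ and viewed, and the job is handed in when it is done.

Besides the shell and the picture viewer there is one more tool, called after "Emit:" by a JSON object that holds its "fn" and its "kwargs", one argument or row to a line. apply_moves: Moves the arm, as the interface text tells. Its arguments: {"type":"object","properties":{"steps":{"type":"array"},"jaw":{"type":"number"},"newtons":{"type":"number"}},"required":["steps"]}

```bash
ls; mkdir -p pics
cat > h.py <<'E'
import numpy as np, cv2
from plant import ctrl
def save(p,n): cv2.imwrite(f'pics/{n}.png',cv2.cvtColor(p['color'],cv2.COLOR_RGB2BGR))
E
python3 - <<'E'
from h import *
o=ctrl.get_obs(); print(o)
for n in ['scene','top']:
    p=ctrl.get_image(n); save(p,n+'0'); print(n,{k:v for k,v in p.items() if k!='color'})
    for t in ['hinge','groove','lid_hinge','lid_rib','pin_shoulder','pin_back','pivot','keeper_post','bay','vial','bottle','beaker','tipbox','tuberack','dishes']:
        r=ctrl.spot_point(p,t); print(t,[(np.round(x['pixel'],1),round(x['score'],2)) for x in r[:2]])
E
```

```text
pics
{'clock': 0.0, 'joint_pos': array([-1.30873731e+00,  9.18729933e-02,  1.23190743e+00, -2.53555757e-05,
        1.81982086e+00, -5.67063063e-02]), 'dq': array([ 0.0001318 , -0.00172448, -0.00125496,  0.00066302,  0.00148565,
       -0.00095492]), 'tau': array([-7.30145402e-04, -4.58734381e+01, -4.18029606e+01, -2.96436783e-04,
        1.14699290e-02, -1.15971753e-05]), 'position': array([ 0.18804094, -0.56982734,  0.40352991]), 'ee_rot': array([ 0.11214035, -0.11230322,  0.69885004, -0.69743899]), 'wrist_force': array([ 0.17166679,  0.19294012, -0.36969351]), 'wrist_torque': array([ 0.01372952,  0.06498645, -0.0082648 ]), 'width': 0.9965225943130961}
scene {'fx': 449.1019986309117, 'fy': 449.1019986309117, 'cx': 327.0143062615473, 'cy': 242.05155536368989, 'k1': -0.0055353488940387465, 'rvec': array([ 2.04602713,  1.50702792, -0.50796736]), 'tvec': array([-0.17601165, -0.3527177 ,  1.08280153]), 'shot': 1}
hinge [(array([272.1, 293.1]), 0.83), (array([253.2, 278.5]), 0.53)]
groove [(array([235.7, 365.3]), 0.65)]
lid_hinge [(array([250.8, 281. ]), 0.96), (array([199.5, 399.8]), 0.
[... 845 characters left out ...]
), 'shot': 2}
hinge []
groove [(array([242.8, 287.3]), 0.75), (array([308.4, 224.5]), 0.39)]
lid_hinge [(array([246. , 359.1]), 0.96)]
lid_rib [(array([286.3, 365.2]), 0.7)]
pin_shoulder [(array([283. , 365.4]), 0.72), (array([245.7, 273. ]), 0.68)]
pin_back [(array([241.5, 260.2]), 0.93)]
pivot [(array([251.8, 315.9]), 0.84)]
keeper_post [(array([263. , 300.9]), 0.48), (array([243., 273.]), 0.47)]
bay [(array([254.6, 354.6]), 0.85)]
vial [(array([224., 352.]), 0.56), (array([296.4, 277.7]), 0.54)]
bottle [(array([248.2, 446.3]), 0.78)]
beaker [(array([306.4, 222.1]), 0.86)]
tipbox [(array([339.4, 327.9]), 0.88)]
tuberack [(array([163.8, 348.6]), 0.94)]
dishes [(array([187.6, 275.6]), 0.81)]
```

View pics/scene0.png

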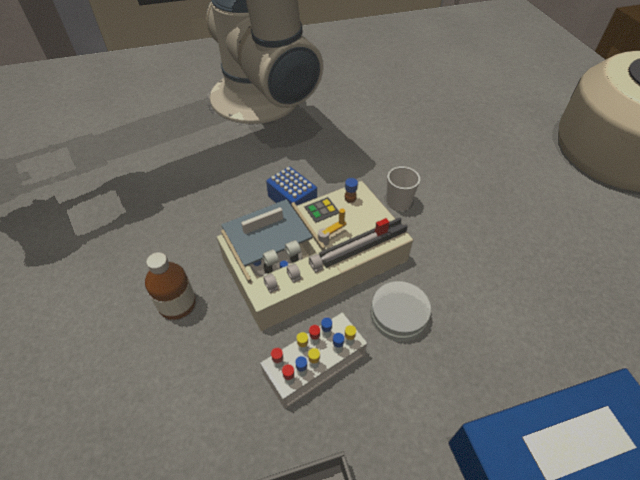

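View pics/top0.png

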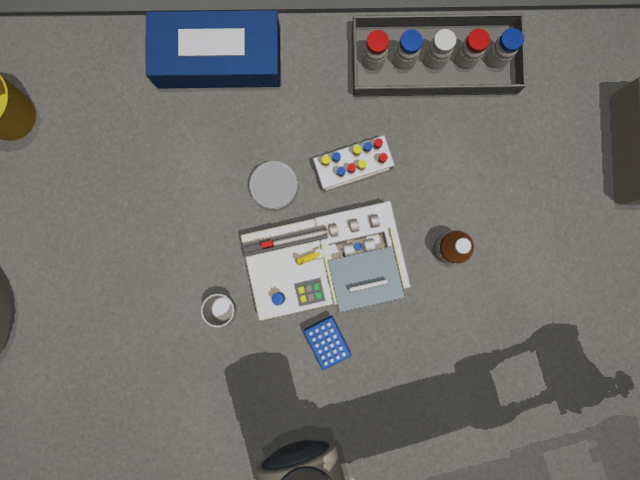

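```bash
cat >> h.py <<'E'
def K(p): return np.array([[p['fx'],0,p['cx']],[0,p['fy'],p['cy']],[0,0,1.]]),np.array([p['k1'],0,0,0.])
def back(p,rc,z,R=None,t=None):
    k,d=K(p)
    u=cv2.undistortPoints(np.array([[[rc[1],rc[0]]]],float),k,d)[0,0]
    R=cv2.Rodrigues(p['rvec'])[0] if R is None else R
    t=p['tvec'] if t is None else t
    C=-R.T@t; v=R.T@np.array([u[0],u[1],1.])
    return C+v*(z-C[2])/v[2]
def proj(p,X):
    k,d=K(p); return cv2.projectPoints(np.atleast_2d(np.array(X,float)),p['rvec'],p['tvec'],k,d)[0][:,0]
E
python3 - <<'E'
from h import *
p=ctrl.get_image('top')
Z=dict(groove=.0715,lid_hinge=.0715,lid_rib=.078,pin_shoulder=.0715,pin_back=.0895,pivot=.0805,keeper_post=.0805,bay=0,vial=.06,beaker=0,tipbox=0,tuberack=0,dishes=0,bottle=0,hinge=.0715)
s=ctrl.get_image('scene')
for t,z in Z.items():
  for nm,q in (('top',p),('scene',s)):
    for r in ctrl.spot_point(q,t)[:2]: print(t,nm,np.round(back(q,r['pixel'],z)[:2]*1000,1),round(r['score'],2))
E
```

```text
groove top [543.3  70.1] 0.83
groove scene [547.7  77. ] 0.59
lid_hinge top [532.9 -63.7] 0.79
lid_hinge scene [531.3 -63.4] 0.79
lid_rib top [465.2 -68.9] 0.64
lid_rib top [540.8  71.1] 0.42
lid_rib scene [458.6 -75.9] 0.62
pin_shoulder top [543.4  91.4] 0.79
pin_shoulder scene [544.3  89.6] 0.79
pin_back top [544.1 111.8] 0.8
pin_back scene [540.8 114.1] 0.58
pivot top [522.5  13. ] 0.94
pivot top [426.8 183.1] 0.28
pivot scene [535.1 -61.7] 0.72
pivot scene [530.5   4.8] 0.61
keeper_post scene [500.7  49.9] 0.57
bay top [525.7 -59.8] 0.69
bay scene [526.3 -57.1] 0.57
vial top [442.6  89.6] 0.71
vial scene [443.3  85.3] 0.63
beaker top [418.5 193.8] 0.63
beaker top [537.5 -74.4] 0.21
beaker scene [418.6 200.9] 0.79
beaker scene [655.3  98.9] 0.66
tipbox top [358.4  -7.6] 0.87
tipbox scene [357.1  -5.1] 0.83
tuberack top [693.7 -50.7] 0.8
tuberack top [511.1  48.1] 0.71
tuberack scene [693.8 -53.7] 0.83
dishes top [648.6  91.9] 0.7
dishes top [ 527.3 -238.5] 0.6
dishes scene [657.4 102.1] 0.66
dishes scene [424.9 194.8] 0.64
bottle top [ 528.3 -234.8] 0.78
bottle scene [ 533.1 -229.9] 0.81
hinge top [570.7 -54.5] 0.81
hinge scene [572.3 -51.8] 0.58
```

Run:
```python
from h import *
p=ctrl.get_image('top')
c=cv2.cvtColor(p['color'],cv2.COLOR_RGB2BGR)[190:350,220:430]
cv2.imwrite('pics/topz.png',cv2.resize(c,None,fx=3.75,fy=3.75,interpolation=cv2.INTER_CUBIC))
p=ctrl.get_image('scene')
c=cv2.cvtColor(p['color'],cv2.COLOR_RGB2BGR)[160:330,205:425]
cv2.imwrite('pics/scz.png',cv2.resize(c,None,fx=3.5,fy=3.5,interpolation=cv2.INTER_CUBIC))
```

```text
(no output)
```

View pics/topz.png

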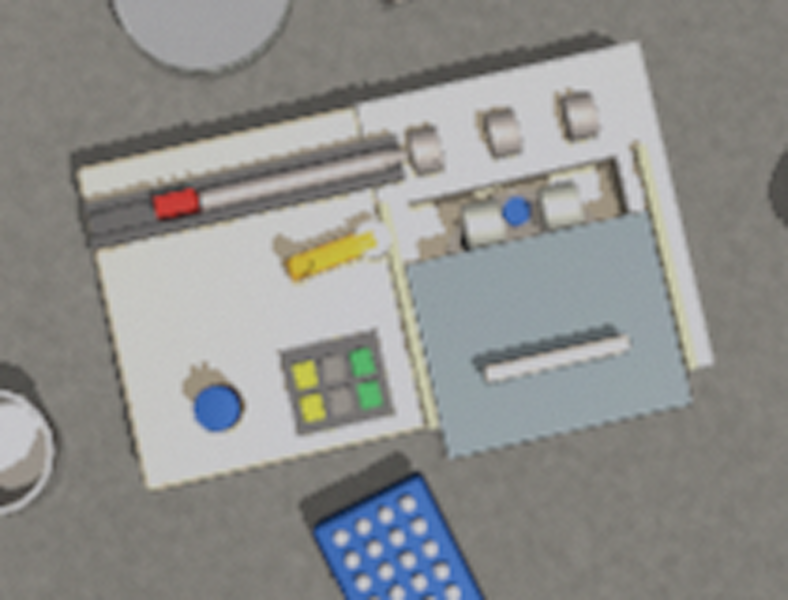

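View pics/scz.png

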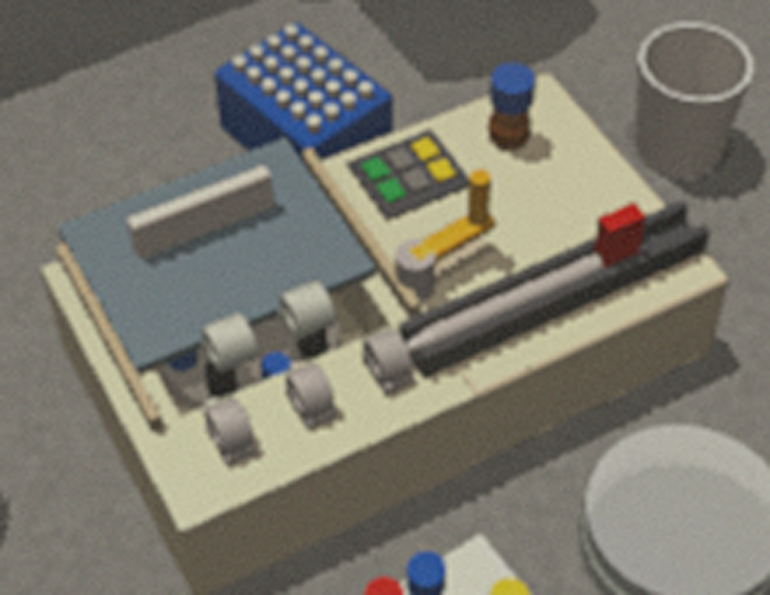

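```bash
cat > fit.py <<'E'
from h import *
from scipy.optimize import least_squares
T=ctrl.get_image('top');S=ctrl.get_image('scene')
C=np.array([[80,-75,60],[-80,-75,60],[-80,205,60],[80,205,60]])/1000
pt=np.array([[640,42],[713,362],[150,488],[78,170]])/3.75+[220,190]
ps=np.array([[183,530],[45,270],[545,75],[725,278]])/3.5+[205,160]
def W(b,X):
    c,s=np.cos(b[2]),np.sin(b[2]); X=np.atleast_2d(X)
    return np.c_[b[0]+c*X[:,0]-s*X[:,1],b[1]+s*X[:,0]+c*X[:,1],X[:,2]]
def solve(sets):
    f=lambda b:np.concatenate([(proj(p,W(b,C))-q).ravel() for p,q in sets])
    r=least_squares(f,[.52,-.05,.2],loss='soft_l1'); return r.x,f(r.x)
if __name__=='__main__':
    for n,s in (('top',[(T,pt)]),('scene',[(S,ps)]),('both',[(T,pt),(S,ps)])):
        b,r=solve(s); print(n,b,np.round(r,1))
        H=np.array([.05,0,.0715])
        for nm,X in dict(hinge=H,groove=H+[0,.1265,0],pivot=H+[-.036,.072,.009]).items(): print(nm,np.round(W(b,X)*1000,1))
    # inverse of detections
    from math import *
    for cam in(T,S):
      for t,z in dict(lid_hinge=.0715,lid_rib=.078,pin_shoulder=.0715,pin_back=.0895,keeper_post=.0975,pivot=.0805,hinge=.0715,groove=.0715,vial=.06).items():
        for r in ctrl.spot_point(cam,t)[:2]:
            X=back(cam,r['pixel'],z); d=X[:2]-b[:2]; c,s=cos(b[2]),sin(b[2])
            print(t,np.round([(c*d[0]+s*d[1])*1000-50,(-s*d[0]+c*d[1])*1000],1),round(r['score'],2))
E
python3 fit.py
```

```text
top [ 0.52349633 -0.06515876  0.20720619] [ 0.1 -0.4  0.8  0.2 -0.6  1.1 -0.2 -0.7]
hinge [[572.4 -54.9  71.5]]
groove [[546.4  68.9  71.5]]
pivot [[522.4   8.2  80.5]]
scene [ 0.5266547  -0.06267004  0.21236474] [-0.4  0.9 -1.6 -0.2  0.6 -1.9  1.7 -0.4]
hinge [[575.5 -52.1  71.5]]
groove [[548.9  71.5  71.5]]
pivot [[525.2  10.7  80.5]]
both [ 0.52484374 -0.06428451  0.20752422] [-0.4 -1.1  0.3 -0.6 -1.   0.4 -0.7 -1.4 -2.2  0.1 -2.6 -1.  -0.1 -2.1
  0.5 -0.5]
hinge [[573.8 -54.   71.5]]
groove [[547.7  69.8  71.5]]
pivot [[523.7   9.1  80.5]]
lid_rib [-108.4    6.3] 0.68
pin_shoulder [ -0.6 148.2] 0.92
pin_back [  5.8 174.7] 0.77
keeper_post [-41.3 109. ] 0.64
hinge [-3.5  1.7] 0.93
hinge [ -4.9 130. ] 0.68
groove [ -1.9 128.4] 0.67
groove [-109.2    6.4] 0.56
vial [-97.4 159.1] 0.71
lid_hinge [-46.2  -1.6] 0.94
lid_rib [-116.2    3.8] 0.73
pin_shoulder [ -1.1 147.6] 0.65
pin_back [ -3.2 173.9] 0.94
pin_back [-30.3  -2.3] 0.39
keeper_post [-40.5 104.8] 0.95
pivot [  7.8 145.8] 0.71
pivot [-36.4  71.7] 0.65
hinge [4.8 1.5] 0.97
groove [ -5.7 132.2] 0.58
vial [-101.2  166.8] 0.67
```

```bash
cat >> h.py <<'E'
B=np.array([0.52484374,-0.06428451,0.20752422])
def hw(x,y):  # hinge-frame mm -> world m
    c,s=np.cos(B[2]),np.sin(B[2]); x=x/1000+.05;y=y/1000
    return np.array([B[0]+c*x-s*y,B[1]+s*x+c*y])
def wh(X):
    c,s=np.cos(B[2]),np.sin(B[2]); d=np.array(X[:2])-B[:2]
    return np.array([(c*d[0]+s*d[1])*1000-50,(-s*d[0]+c*d[1])*1000])
from scipy.spatial.transform import Rotation as Ro
def rot(o): q=o['ee_rot']; return Ro.from_quat([q[1],q[2],q[3],q[0]]).as_matrix()
def yaw(o): R=rot(o); a=np.arctan2(R[1,2],R[0,2]); return R,a
def status(o=None):
    o=o or ctrl.get_obs(); R,a=yaw(o)
    ja=np.degrees(a-(B[2]+np.pi/2)); ja=(ja+90)%180-90
    tip=o['position']+R[:,1]*.173
    print('t',round(o['clock'],2),'pos',np.round(o['position'],4),'tip',np.round(tip,4),'hinge-frame tip',np.round(wh(tip),1),'jaw err deg',round(ja,2),'F',np.round(o['wrist_force'],1),'w',round(o['width'],2),'q6',round(o['joint_pos'][5],2))
    return o
def go(x,y,tipz,jawerr=True):
    o=status(); R,a=yaw(o)
    t=np.r_[hw(x,y),tipz]; tip=o['position']+R[:,1]*.173
    ja=np.degrees(a-(B[2]+np.pi/2)); ja=(ja+90)%180-90
    print('shift units',np.round((t-tip)/.2,3),'turn units',round(-ja/60,3))
E
python3 - <<'E'
from h import *
go(-143,0,.13); print(rot(ctrl.get_obs()).round(3))
E
```

```text
t 4.3 pos [ 0.188  -0.5698  0.4047] tip [ 0.188  -0.5698  0.2317] hinge-frame tip [-483.7 -425.3] jaw err deg 6.37 F [-0.4  0.2  0.4] w 1.0 q6 -0.06
shift units [ 1.229  2.432 -0.508] turn units -0.106
[[-0.95  -0.     0.313]
 [-0.313 -0.    -0.95 ]
 [ 0.    -1.     0.   ]]
```

Emit:
{"fn": "apply_moves", "kwargs": {
  "steps": [
    [[0.2, 0.25, 0, -0.1], [0.4, 0.5, 0, -0.1], [0.6, 0.75, 0, -0.1], [0.75, 1, 0, -0.1]]
  ],
  "jaw": 1,
  "newtons": 40
}}

```text
clock: 4.7
position: [0.3107, -0.4098, 0.4046]
ee_rot: [-0.075, 0.075, -0.703, 0.703]
wrist_force: [0.4, 0.3, 0.1]
width: 0.33
```

Emit:
{"fn": "apply_moves", "kwargs": {
  "steps": [
    [[0.15, 0.25, 0, 0], [0.3, 0.5, -0.05, 0], [0.45, 0.75, -0.1, 0], [0.5, 1, -0.1, 0], [0.5, 1, -0.1, 0]]
  ]
}}

```text
clock: 5.2
position: [0.4114, -0.2068, 0.3844]
ee_rot: [0.077, -0.076, 0.703, -0.703]
wrist_force: [0.4, -0.7, -0.8]
width: 0.001
```

Run:
```python
from h import *
go(-143,0,.13)
o=ctrl.get_obs();w=ctrl.get_image('wrist'); save(w,'w1'); print({k:v for k,v in w.items() if k!='color'})
import pickle; pickle.dump((o,w),open('w1.pkl','wb'))
```

```text
t 5.2 pos [ 0.4114 -0.2068  0.3844] tip [ 0.4115 -0.2066  0.2114] hinge-frame tip [-190.2 -115.9] jaw err deg 0.5 F [ 0.4 -0.7 -0.8] w 0.0 q6 0.81
shift units [ 0.112  0.616 -0.407] turn units -0.008
{'fx': 423.1804144233514, 'fy': 423.1804144233514, 'cx': 312.31648908819193, 'cy': 235.95584965923507, 'k1': 0.01542905344260445, 'hand_eye': array([[ 2.10371104e-04,  9.50169844e-01,  3.11732616e-01,
        -8.12261162e-02],
       [-1.19549713e-03, -3.11732161e-01,  9.50169264e-01,
         2.98990774e-02],
       [ 9.99999263e-01, -5.72563605e-04,  1.07034588e-03,
         1.02428590e-03],
       [ 0.00000000e+00,  0.00000000e+00,  0.00000000e+00,
         1.00000000e+00]]), 'shot': 9}
```

View pics/w1.png

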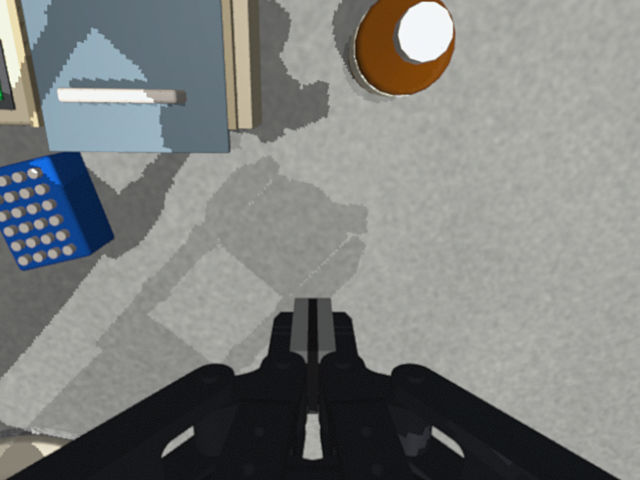

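Emit:
{"fn": "apply_moves", "kwargs": {
  "steps": [
    [[0.03, 0.25, 0, 0], [0.06, 0.5, 0, 0], [0.11, 0.62, -0.1, 0], [0.11, 0.62, -0.2, 0], [0.11, 0.62, -0.2, 0]]
  ]
}}

```text
clock: 5.75
position: [0.4338, -0.08, 0.3417]
ee_rot: [0.077, -0.079, 0.704, -0.701]
wrist_force: [-0.4, 0.3, -0.6]
width: -0.0
```

```bash
cat >> h.py <<'E'
def wcam(o,w):
    R=rot(o);H=w['hand_eye'];Rc=R@H[:3,:3];C=o['position']+R@H[:3,3]
    w=dict(w); w['rvec']=cv2.Rodrigues(Rc.T)[0][:,0]; w['tvec']=-Rc.T@C; return w
E
python3 - <<'E'
from h import *
go(-143,0,.074)
o=ctrl.get_obs();w=ctrl.get_image('wrist'); save(w,'w2'); w=wcam(o,w)
for t,z in (('lid_hinge',.0715),('lid_rib',.078),('hinge',.0715)):
    for r in ctrl.spot_point(w,t)[:2]: print(t,np.round(r['pixel']),wh(back(w,r['pixel'],z)).round(1),round(r['score'],2))
import pickle; pickle.dump((o,w),open('w2.pkl','wb'))
E
```

```text
t 5.75 pos [ 0.4338 -0.08    0.3417] tip [ 0.4333 -0.0793  0.1687] hinge-frame tip [-142.7    4.2] jaw err deg 0.74 F [-0.4  0.3 -0.6] w -0.0 q6 1.09
shift units [ 0.003 -0.021 -0.474] turn units -0.012
lid_rib [194. 321.] [-113.5   -1.1] 0.7
```

View pics/w2.png

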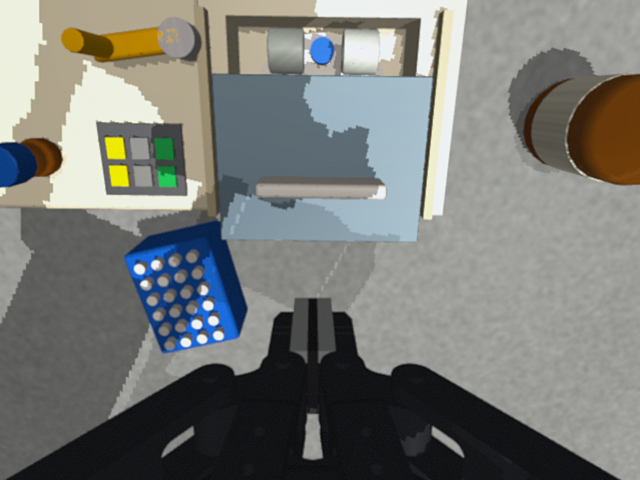

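Emit:
{"fn": "apply_moves", "kwargs": {
  "steps": [
    [[0, -0.02, -0.2, -0.01], [0, -0.02, -0.4, -0.01], [0, -0.02, -0.47, -0.01], [0, -0.02, -0.47, -0.01]]
  ]
}}

```text
clock: 6.35
position: [0.4336, -0.0859, 0.2504]
ee_rot: [0.073, -0.072, 0.704, -0.702]
wrist_force: [-0.2, -0.5, 0.8]
width: 0.002
```

Run:
```python
from h import *
go(-85,0,.074)
o=ctrl.get_obs();w=ctrl.get_image('wrist'); save(w,'w3')
```

```text
t 6.35 pos [ 0.4336 -0.0859  0.2504] tip [ 0.4336 -0.0854  0.0774] hinge-frame tip [-143.7   -1.9] jaw err deg -0.11 F [-0.2 -0.5  0.8] w 0.0 q6 1.09
shift units [ 0.285  0.07  -0.017] turn units 0.002
```

View pics/w3.png

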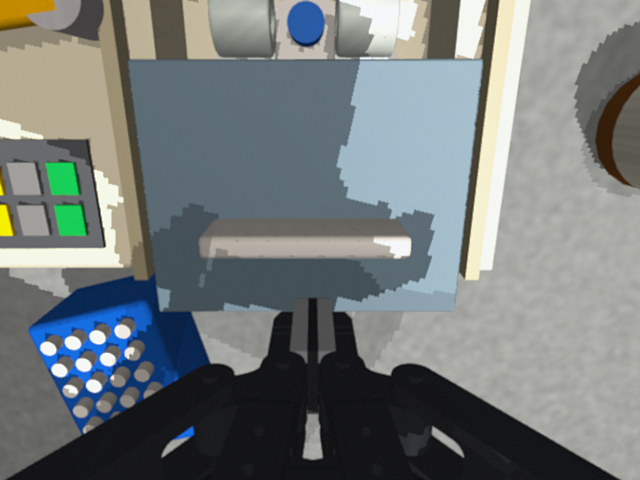

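Emit:
{"fn": "apply_moves", "kwargs": {
  "steps": [
    [[0.05, 0.012, -0.015, 0], [0.1, 0.023, -0.015, 0], [0.14, 0.033, -0.015, 0], [0.17, 0.04, -0.015, 0], [0.2, 0.047, -0.015, 0], [0.225, 0.053, -0.015, 0], [0.25, 0.058, -0.015, 0], [0.26, 0.061, -0.015, 0]]
  ]
}}

```text
clock: 7.2
position: [0.4865, -0.0737, 0.2495]
ee_rot: [0.074, -0.072, 0.704, -0.703]
wrist_force: [-2.5, -1.9, 2.9]
width: -0.002
```

Emit:
{"fn": "apply_moves", "kwargs": {
  "steps": [
    [[0.01, 0.002, 0, 0], [0.02, 0.004, 0, 0], [0.025, 0.005, 0, 0], [0.03, 0.006, 0, 0]]
  ]
}}

```text
clock: 7.6
position: [0.4912, -0.0728, 0.2494]
ee_rot: [0.071, -0.074, 0.704, -0.703]
wrist_force: [-16.1, -2.6, 9.6]
width: 0.004
```

Run:
```python
from h import *
go(-85,0,.074)
o=ctrl.get_obs();w=ctrl.get_image('wrist'); save(w,'w4')
```

```text
t 7.6 pos [ 0.4912 -0.0728  0.2494] tip [ 0.4906 -0.0726  0.0764] hinge-frame tip [-85.2  -1.1] jaw err deg -0.12 F [-16.1  -2.6   9.6] w 0.0 q6 1.15
shift units [ 0.     0.006 -0.012] turn units 0.002
```

View pics/w4.png

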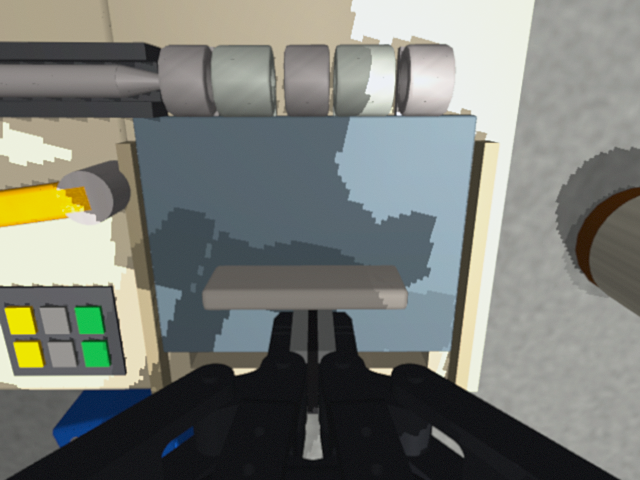

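Run:
```python
from h import *
import pickle
o,w=pickle.load(open('w2.pkl','rb')); H=np.linalg.inv(w['hand_eye'])
k,d=K(w)
for y in (.165,.173,.186):
  for x in(-.011,.011):
   for z in (-.0145,0):
    print(y,x,z,cv2.projectPoints((H@[x,y,z,1])[:3],np.zeros(3),np.zeros(3),k,d)[0].ravel().round(1))
```

```text
0.165 -0.011 -0.0145 [268.1 305.3]
0.165 -0.011 0 [309.  305.3]
0.165 0.011 -0.0145 [270.1 358.7]
0.165 0.011 0 [309.2 358.7]
0.173 -0.011 -0.0145 [270.3 295.3]
0.173 -0.011 0 [309.1 295.2]
0.173 0.011 -0.0145 [272.  346.6]
0.173 0.011 0 [309.3 346.6]
0.186 -0.011 -0.0145 [273.3 280.9]
0.186 -0.011 0 [309.3 280.9]
0.186 0.011 -0.0145 [274.8 329.2]
0.186 0.011 0 [309.5 329.1]
```

Emit:
{"fn": "apply_moves", "kwargs": {
  "steps": [
    [[-0.05, -0.012, 0, 0], [-0.06, -0.015, 0.15, 0], [-0.06, -0.015, 0.35, 0], [-0.06, -0.015, 0.35, 0]]
  ]
}}

```text
clock: 8.05
position: [0.4797, -0.076, 0.3258]
ee_rot: [-0.075, 0.07, -0.703, 0.704]
wrist_force: [0.3, -0.9, 0.7]
width: 0.005
```

Run:
```python
from h import *
go(0,200,.145)
o=ctrl.get_obs();w=ctrl.get_image('wrist'); save(w,'w5')
import pickle; pickle.dump((o,wcam(o,w)),open('w5.pkl','wb'))
```

```text
t 8.05 pos [ 0.4797 -0.076   0.3258] tip [ 0.481  -0.0761  0.1528] hinge-frame tip [-95.4  -2.5] jaw err deg -0.13 F [ 0.3 -0.9  0.7] w 0.0 q6 1.14
shift units [ 0.258  1.089 -0.039] turn units 0.002
```

View pics/w5.png

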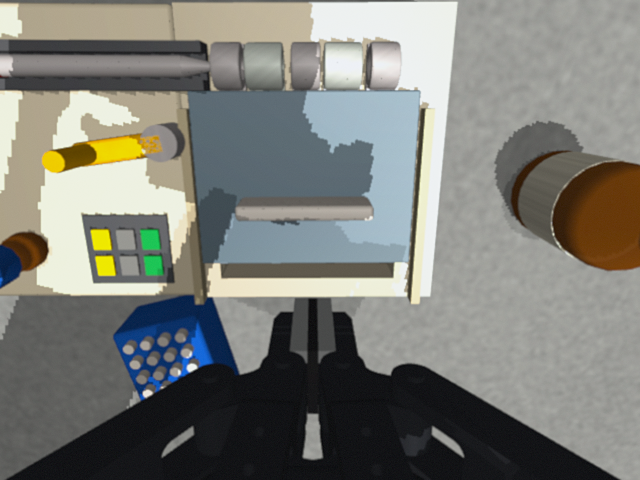

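Run:
```python
from h import *
import pickle
o,w=pickle.load(open('w5.pkl','rb'))
def P(n,x,y,z): print(n,proj(w,np.r_[hw(x,y),z]).round(1))
P('near right corner 432,297',-130,-75,.06)
for y in(-45,-31,-7,7,31,45): P(('kn top',y),0,y,.0825)
P('groove -x edge y100',-11,100,.0755);P('groove +x edge y100',11,100,.0755)
P('groove start (207)',0,50,.0755); P('post top 55,162',-36-36*np.sin(.14),72+36*np.cos(.14),.112); P('pivot top ~160,140',-36,72,.084)
P('rib outer top',-74,0,.09)
P('corner -x -y', -130,-75,.06)
print(wh(back(w,(160,55),.112)), wh(back(w,(140,162),.084)))
```

```text
near right corner 432,297 [[428.  296.3]]
('kn top', -45) [[399.4  65.9]]
('kn top', -31) [[369.5  66.1]]
('kn top', -7) [[318.4  66.2]]
('kn top', 7) [[288.5  66.3]]
('kn top', 31) [[237.3  66.3]]
('kn top', 45) [[207.4  66.3]]
groove -x edge y100 [[100.1  91.4]]
groove +x edge y100 [[92.6 42.1]]
groove start (207) [[200.4  67.4]]
post top 55,162 [[ 53.  163.4]]
pivot top ~160,140 [[157.5 145. ]]
rib outer top [[304.5 222.4]]
corner -x -y [[428.  296.3]]
[-39.56276379 106.52977632] [-33.5775823   69.52628735]
```

Emit:
{"fn": "apply_moves", "kwargs": {
  "steps": [
    [[0.06, 0.25, 0, 0], [0.12, 0.5, 0, 0], [0.18, 0.75, 0, 0], [0.25, 1, 0, 0], [0.25, 1, 0, 0]]
  ]
}}

```text
clock: 8.6
position: [0.5295, 0.1286, 0.321]
ee_rot: [0.075, -0.074, 0.704, -0.702]
wrist_force: [-0.7, 0.2, -0.3]
width: -0.003
```

Run:
```python
from h import *
go(0,200,.081)
o=ctrl.get_obs();w=ctrl.get_image('wrist'); save(w,'w6')
w=wcam(o,w)
for r in ctrl.spot_point(w,'pin_back')[:2]: print(np.round(r['pixel']),wh(back(w,r['pixel'],.0895)).round(1),round(r['score'],2))
```

```text
t 8.6 pos [0.5295 0.1286 0.321 ] tip [0.5299 0.129  0.148 ] hinge-frame tip [ -5.3 188.1] jaw err deg 0.19 F [-0.7  0.2 -0.3] w -0.0 q6 1.54
shift units [ 0.013  0.064 -0.335] turn units -0.003
[254. 348.] [1.000e-01 1.691e+02] 0.94
```

View pics/w6.png

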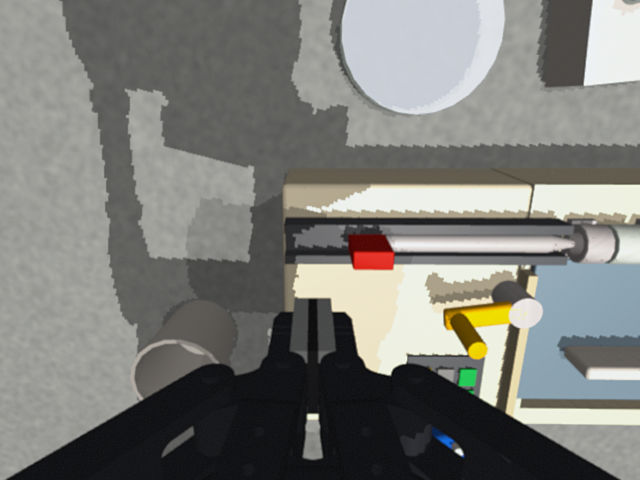

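Emit:
{"fn": "apply_moves", "kwargs": {
  "steps": [
    [[0.013, 0.064, -0.05, 0], [0.013, 0.064, -0.2, 0], [0.013, 0.064, -0.33, 0], [0.013, 0.064, -0.33, 0]]
  ]
}}

```text
clock: 9.1
position: [0.5312, 0.1373, 0.2512]
ee_rot: [-0.072, 0.074, -0.703, 0.704]
wrist_force: [-0.5, 0.6, 0.4]
width: -0.002
```

Run:
```python
from h import *
go(0,72,.082)
o=ctrl.get_obs();w=ctrl.get_image('wrist'); save(w,'w7')
```

```text
t 9.1 pos [0.5312 0.1373 0.2512] tip [0.5306 0.1372 0.0782] hinge-frame tip [ -2.9 196. ] jaw err deg -0.05 F [-0.5  0.6  0.4] w -0.0 q6 1.56
shift units [ 0.142 -0.604  0.019] turn units 0.001
```

View pics/w7.png

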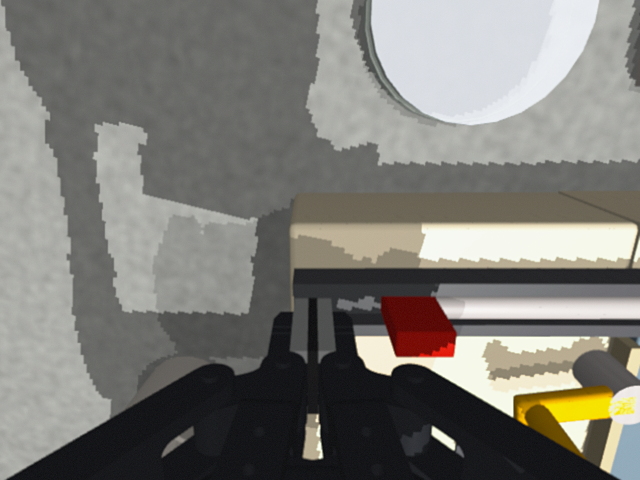

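Emit:
{"fn": "apply_moves", "kwargs": {
  "steps": [
    [[0.025, -0.07, 0.017, 0], [0.035, -0.12, 0.017, 0], [0.045, -0.17, 0.017, 0], [0.056, -0.22, 0.017, 0], [0.066, -0.27, 0.017, 0], [0.077, -0.32, 0.017, 0], [0.088, -0.37, 0.017, 0], [0.098, -0.42, 0.017, 0], [0.109, -0.47, 0.017, 0], [0.109, -0.47, 0.017, 0]]
  ]
}}

```text
clock: 10.15
position: [0.5535, 0.042, 0.2565]
ee_rot: [-0.072, 0.073, -0.703, 0.704]
wrist_force: [-0.6, 0.5, -0.3]
width: -0.001
```

Run:
```python
from h import *
go(0,72,.082)
o=ctrl.get_obs();w=ctrl.get_image('wrist'); save(w,'w8')
```

```text
t 10.15 pos [0.5535 0.042  0.2565] tip [0.5531 0.0418 0.0835] hinge-frame tip [-0.5 98. ] jaw err deg -0.12 F [-0.6  0.5 -0.3] w -0.0 q6 1.38
shift units [ 0.029 -0.126 -0.008] turn units 0.002
```

View pics/w8.png

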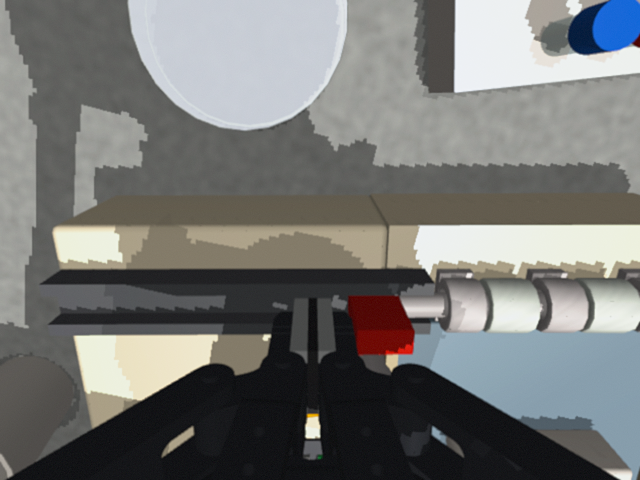

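Emit:
{"fn": "apply_moves", "kwargs": {
  "steps": [
    [[0.008, -0.035, 0, 0], [0.014, -0.06, 0, 0], [0.017, -0.072, 0, 0], [0.019, -0.08, 0, 0], [0.02, -0.085, 0, 0], [0.02, -0.085, 0, 0]]
  ]
}}

```text
clock: 10.8
position: [0.5574, 0.0256, 0.2565]
ee_rot: [-0.072, 0.073, -0.703, 0.704]
wrist_force: [-0.3, 0.3, 0.1]
width: 0.003
```

Emit:
{"fn": "apply_moves", "kwargs": {
  "steps": [
    [[0.003, -0.01, 0, 0], [0.005, -0.02, 0, 0], [0.006, -0.025, 0, 0], [0.006, -0.025, 0, 0]]
  ]
}}

```text
clock: 11.2
position: [0.5583, 0.0224, 0.2566]
ee_rot: [0.072, -0.074, 0.705, -0.702]
wrist_force: [-2.1, 9.6, 1.3]
width: 0.003
```

Run:
```python
from h import *
go(0,72,.082)
o=ctrl.get_obs();w=ctrl.get_image('wrist'); save(w,'w9')
```

```text
t 11.2 pos [0.5583 0.0224 0.2566] tip [0.5578 0.0231 0.0836] hinge-frame tip [ 0.2 78.7] jaw err deg -0.01 F [-2.1  9.6  1.3] w 0.0 q6 1.34
shift units [ 0.006 -0.033 -0.008] turn units 0.0
```

View pics/w9.png

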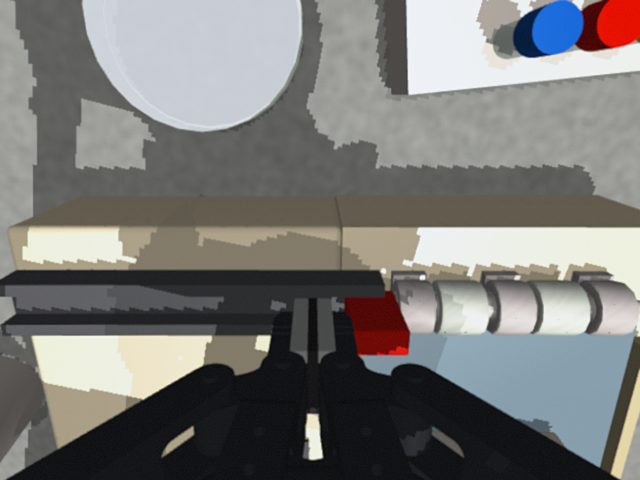

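Emit:
{"fn": "apply_moves", "kwargs": {
  "steps": [
    [[-0.01, 0.05, 0, 0], [-0.01, 0.05, 0.15, 0], [-0.01, 0.05, 0.3, 0], [-0.15, 0.06, 0.3, 0], [-0.37, 0.06, 0.3, 0], [-0.37, 0.06, 0.3, 0]]
  ]
}}

```text
clock: 11.85
position: [0.4807, 0.0348, 0.3157]
ee_rot: [0.071, -0.075, 0.705, -0.702]
wrist_force: [0.3, -0.9, -0.9]
width: 0.003
```

Run:
```python
from h import *
go(-68,104,.09)
o=ctrl.get_obs();w=ctrl.get_image('wrist'); save(w,'w10'); w=wcam(o,w)
for r in ctrl.spot_point(w,'keeper_post')[:2]: print(np.round(r['pixel']),wh(back(w,r['pixel'],.098)).round(1),round(r['score'],2))
```

```text
t 11.85 pos [0.4807 0.0348 0.3157] tip [0.4796 0.0354 0.1427] hinge-frame tip [-73.7 106.8] jaw err deg 0.02 F [ 0.3 -0.9 -0.9] w 0.0 q6 1.36
shift units [ 0.031 -0.008 -0.263] turn units -0.0
[207. 313.] [-40.3 105.5] 0.55
```

View pics/w10.png

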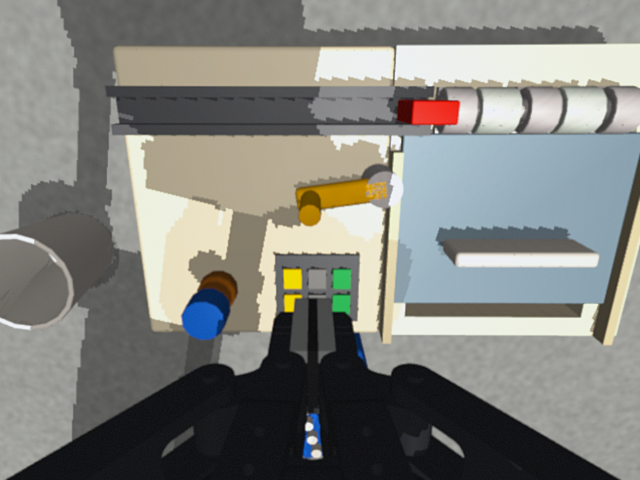

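Emit:
{"fn": "apply_moves", "kwargs": {
  "steps": [
    [[0.025, -0.025, -0.1, 0], [0.025, -0.025, -0.25, 0], [0.025, -0.025, -0.26, 0], [0.025, -0.025, -0.26, 0]]
  ]
}}

```text
clock: 12.35
position: [0.4893, 0.0296, 0.2646]
ee_rot: [0.072, -0.074, 0.705, -0.702]
wrist_force: [-0.2, 0.2, 0.8]
width: 0.001
```

Run:
```python
from h import *
go(-22,101,.09)
```

```text
t 12.35 pos [0.4893 0.0296 0.2646] tip [0.4887 0.0302 0.0916] hinge-frame tip [-65.9  99.9] jaw err deg 0.0 F [-0.2  0.2  0.8] w 0.0 q6 1.35
shift units [ 0.213  0.051 -0.008] turn units -0.0
```

Emit:
{"fn": "apply_moves", "kwargs": {
  "steps": [
    [[0.04, 0.009, 0, 0], [0.08, 0.018, 0, 0], [0.11, 0.02, 0, 0], [0.14, 0.024, 0, 0], [0.17, 0.026, 0, 0], [0.2, 0.027, 0, 0], [0.2, 0.027, 0, 0]]
  ]
}}

```text
clock: 13.05
position: [0.5299, 0.0349, 0.2643]
ee_rot: [0.072, -0.074, 0.705, -0.702]
wrist_force: [0.0, -0.1, 0.8]
width: -0.003
```

Run:
```python
from h import *
go(-5,120,.13)
o=ctrl.get_obs();w=ctrl.get_image('wrist'); save(w,'w11'); w=wcam(o,w)
```

```text
t 13.05 pos [0.5299 0.0349 0.2643] tip [0.5293 0.0355 0.0913] hinge-frame tip [-25.1  96.8] jaw err deg -0.01 F [ 0.  -0.1  0.8] w -0.0 q6 1.36
shift units [0.075 0.134 0.193] turn units 0.0
```

View pics/w11.png

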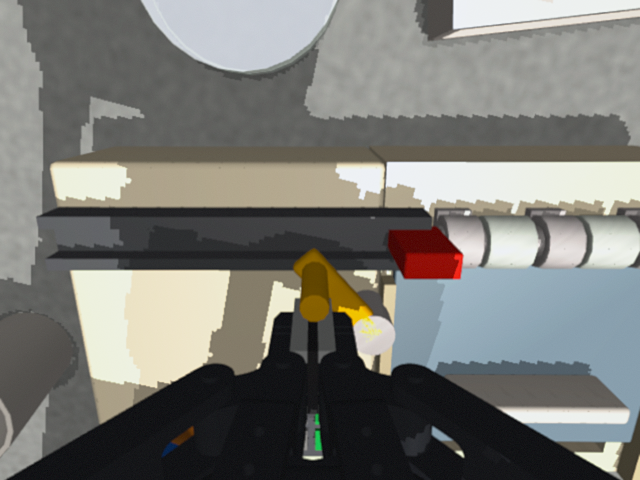

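Emit:
{"fn": "apply_moves", "kwargs": {
  "steps": [
    [[-0.05, -0.01, 0, 0], [-0.05, -0.01, 0.2, 0], [0.0, 0.07, 0.2, 0], [0.07, 0.15, 0.2, 0], [0.07, 0.15, 0.2, 0], [0.07, 0.15, 0, 0], [0.07, 0.15, 0, 0]]
  ]
}}

```text
clock: 13.8
position: [0.5417, 0.0649, 0.2591]
ee_rot: [0.069, -0.078, 0.705, -0.702]
wrist_force: [-0.7, 0.1, -1.2]
width: -0.0
```

Run:
```python
from h import *
go(-2,90,.09)
o=ctrl.get_obs();w=ctrl.get_image('wrist'); save(w,'w12'); w=wcam(o,w)
```

```text
t 13.8 pos [0.5417 0.0649 0.2591] tip [0.5395 0.0655 0.0861] hinge-frame tip [ -8.9 123.9] jaw err deg 0.01 F [-0.7  0.1 -1.2] w -0.0 q6 1.42
shift units [ 0.069 -0.159  0.02 ] turn units -0.0
```

View pics/w12.png

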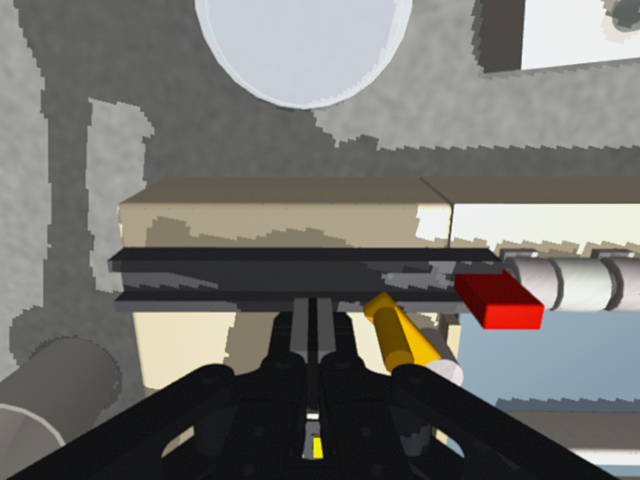

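Emit:
{"fn": "apply_moves", "kwargs": {
  "steps": [
    [[0.035, -0.01, 0.03, 0], [0.045, -0.055, 0.03, 0], [0.055, -0.095, 0.03, 0], [0.064, -0.135, 0.03, 0], [0.067, -0.15, 0.03, 0], [0.067, -0.15, 0.03, 0]]
  ]
}}

```text
clock: 14.45
position: [0.5571, 0.0346, 0.2706]
ee_rot: [0.073, -0.074, 0.705, -0.701]
wrist_force: [0.6, 1.6, 0.3]
width: -0.004
```

Run:
```python
from h import *
go(-2,85,.09)
o=ctrl.get_obs();w=ctrl.get_image('wrist'); save(w,'w13'); w=wcam(o,w)
```

```text
t 14.45 pos [0.5571 0.0346 0.2706] tip [0.5567 0.0354 0.0976] hinge-frame tip [ 1.7 91. ] jaw err deg 0.02 F [0.6 1.6 0.3] w -0.0 q6 1.36
shift units [-0.012 -0.033 -0.038] turn units -0.0
```

View pics/w13.png

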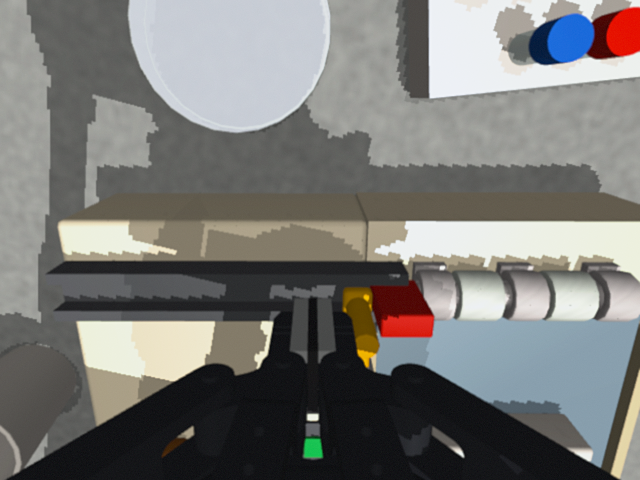

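Emit:
{"fn": "apply_moves", "kwargs": {
  "steps": [
    [[0.002, -0.01, -0.01, 0], [0.004, -0.02, -0.01, 0], [0.006, -0.03, -0.01, 0], [0.006, -0.03, -0.01, 0]]
  ]
}}

```text
clock: 14.9
position: [0.5571, 0.0314, 0.2697]
ee_rot: [0.073, -0.076, 0.708, -0.698]
wrist_force: [-5.5, 17.5, 5.9]
width: -0.002
```

Emit:
{"fn": "apply_moves", "kwargs": {
  "steps": [
    [[-0.01, 0.05, 0, 0], [-0.01, 0.05, 0.2, 0], [-0.1, 0.04, 0.4, 0], [-0.3, -0.05, 0.4, 0], [-0.3, -0.05, 0.4, 0]]
  ]
}}

```text
clock: 15.4
position: [0.4943, 0.0199, 0.3515]
ee_rot: [0.072, -0.075, 0.707, -0.699]
wrist_force: [0.8, -0.6, 0.1]
width: -0.003
```

Run:
```python
from h import *
o=status();w=ctrl.get_image('wrist'); save(w,'w14'); w=wcam(o,w)
for n,X in dict(postTop=(0,72,.112),pivTop=(-36,72,.084),flagbackL=(-5,65,.0995),flagbackR=(5,65,.0995),flagfront=(-5,45,.0995),ribtop=(-74,35,.09),ribtop2=(-74,-35,.09),post30=(-36+36*np.cos(.1),72+36*np.sin(.1),.112)).items(): print(n,proj(w,np.r_[hw(*X[:2]),X[2]]).round(1))
t=ctrl.get_image('top');c=cv2.cvtColor(t['color'],cv2.COLOR_RGB2BGR)[190:350,220:430]
cv2.imwrite('pics/topz2.png',cv2.resize(c,None,fx=3.75,fy=3.75,interpolation=cv2.INTER_CUBIC))
p=ctrl.get_image('scene')
c=cv2.cvtColor(p['color'],cv2.COLOR_RGB2BGR)[160:330,205:425]
cv2.imwrite('pics/scz2.png',cv2.resize(c,None,fx=3.5,fy=3.5,interpolation=cv2.INTER_CUBIC))
```

```text
t 15.4 pos [0.4943 0.0199 0.3515] tip [0.4934 0.0219 0.1785] hinge-frame tip [-63.   90.9] jaw err deg 0.08 F [ 0.8 -0.6  0.1] w -0.0 q6 1.33
postTop [[350.7 136.3]]
pivTop [[345.1 196.3]]
flagbackL [[362.2 144.1]]
flagbackR [[363. 124.]]
flagfront [[401.2 144.1]]
ribtop [[407.3 262.3]]
ribtop2 [[528.1 263. ]]
post30 [[343.2 136.7]]
```

View pics/w14.png

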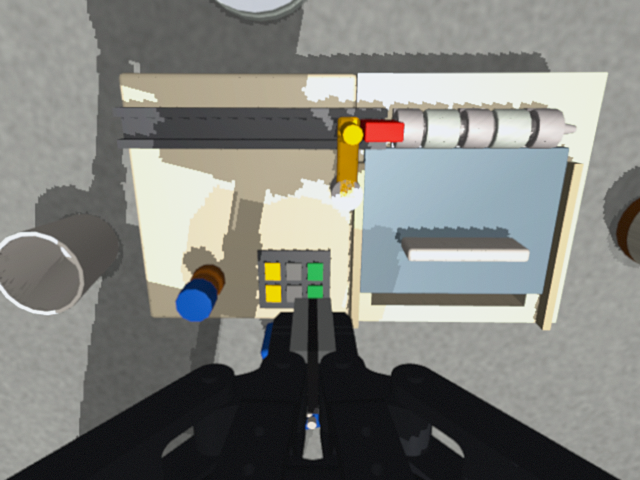

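View pics/scz2.png

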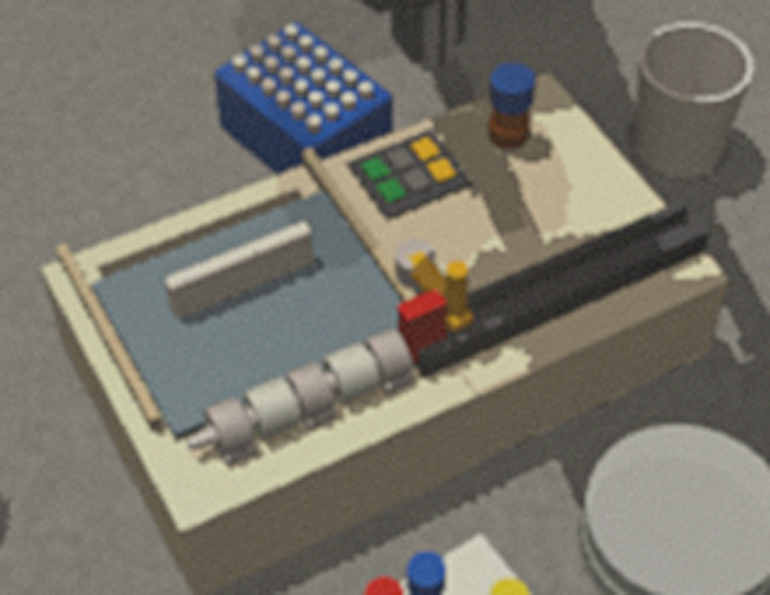

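View pics/topz2.png

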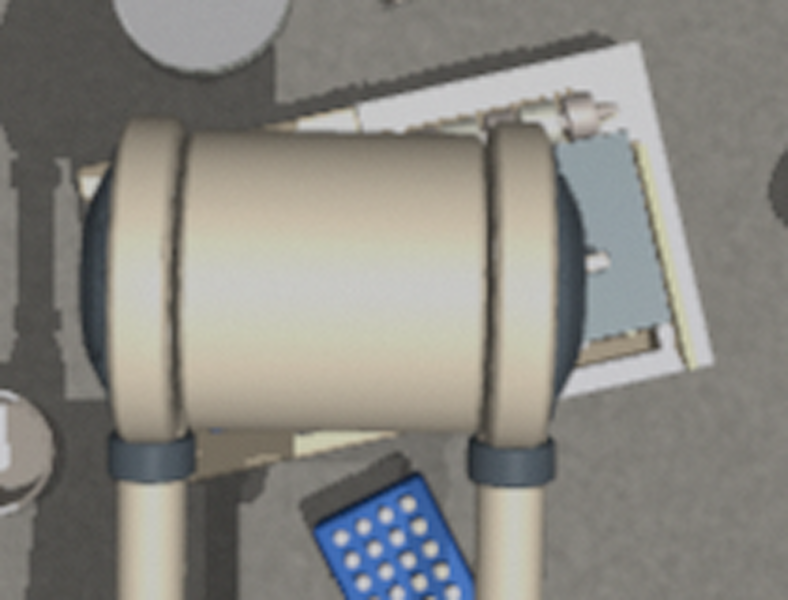

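```bash
python3 -c "
from h import *
status(); print(ctrl.sign_off())"
```

```text
t 15.55 pos [0.4971 0.021  0.3499] tip [0.4961 0.0232 0.1769] hinge-frame tip [-60.1  91.6] jaw err deg 0.13 F [ 0.3  0.  -0.2] w 0.0 q6 1.33
the job is handed in; nothing more can be done
None
```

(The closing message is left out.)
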